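# Put the pill jars away in the spring-lid medicine chest

## Robot

A 6-joint arm with a two-finger parallel gripper is mounted at the origin on the work surface. World frame = base frame: x ahead of the robot, y to its left, z up, the work surface at z = 0. Lengths are in mm, angles in rad, forces in N, time in s.
With the tool pointing down it reaches from about 275 to 825 mm from the base axis. Payload 4.9 kg.
Tool frame: the origin (TCP) lies at the very end of the fingers, on their centre line; the grasp point (between the pads) lies 19 mm behind it; z points along the fingers, y is the line along which they close (so a half turn about z gives the same grasp; the last joint's range is limited). The gripper opens to 85 mm and grips with 20 to 120 N. Pads are 22 mm wide; open, the fingers measure 114 mm over their backs; the gripper's body (76 mm by 85 mm) begins 54 mm behind the grasp point. The pads swing forward as they close: fully open they stand 13 mm farther back than shut.
Start: joints at [-1.476, 0.326, -0.193, 1.052, 0, 1.437], TCP at [124.756, -535.681, 231.281] pointing down, gripper open.
Joint ranges: [-2.65, 2.65], [-0.97, 1.79], [-1.3, 1.35], [-1.93, 2.1], [-1.47, 1.37], [-3.14, 3.14]. Speed limits (rad/s): [2.57, 2.57, 3.14, 3.14, 3.14, 3.14].

## Interface

Orientations are given as [roll, pitch, yaw] about the fixed x, y, z axes, in that order (R = Rz(yaw) Ry(pitch) Rx(roll)).
In Python, from bench import bot, solve_ik, imaging gives the robot as it stands. Calls block until the motion is done:
- bot.move_ptp(position, orientation): joint-space move of the TCP to a pose.
- bot.movel(position, rot=None, max_speed=150, threshold=None): straight line of the TCP; rot=None keeps the orientation; max_speed is the mean speed in mm/s. With threshold (N) it stops when the force on the tool has changed by that much, and returns True; else False.
- bot.move_j(angles): joint-space move.
- bot.grip(opening, effort=None): opening from 0.0 (shut) to 1.0 (fully open); effort is the grip in N (None keeps the last); returns when the fingers have stopped.
- bot.dwell(seconds).
- solve_ik(position, orientation): joint angles nearest the present ones, or None.
- bot.get_state(): the state.
- imaging.capture(name): name is "side" or "top" or "wrist"; returns the picture (420x560x3 uint8, blue, green, red); there is no depth.
- imaging.camera_model(name): a dict with "K" (3x3 intrinsics, pixels), "position" and "rotation" of the camera in the world. Camera axes: x right, y up, looking along -z (the intrinsics and any distortion apply to the point x, -y, -z); pixel columns grow to the right and rows downward; lengths in mm; the calibration is good to about 2 mm. A picture is of the moment at which its call begins: read the wrist's pose just before it. camera_model takes no time and is no camera call; for the wrist camera it gives the pose at the moment of the call.
A pose or a line that the arm cannot do raises bot.IKError and nothing moves.
- bot.sign_off(): hands the job in; it is judged then, once.
The state is a dict: "t": time; "qpos": joint angles; "joint_velocities": joint speeds; "effort": joint torques, N m; "tcp_pos": TCP position; "orientation": TCP orientation; "contact_force": force on the tool from outside, world axes, zero at the start; "wrist_torque": the same for the moment, N m; "opening": opening from 0.0 (shut) to 1.0 (fully open); "gripper_force": force on a finger pad.
Only numpy, scipy, OpenCV 4.12 (cv2) and the standard library are available. Lean on these libraries where they do the work, as an engineer would, in place of code of your own. Each camera call takes 0.05 s, during which the arm holds its last target. There are 200 camera calls.

## Task

Put the brown glass pill jars away in the white medicine chest: draw its safety bolt back, swing the spring lid up until the stay catch has snapped in behind it and holds it open by itself, then stand every jar upright on the chest floor. Handle the thin glass gently - grip no harder than 40 N and set the jars down, do not drop them in. Then pull the stay catch back so that the lid closes fully, slide the bolt fully home to lock it, and leave the other things on the table where they are.

Things in the scene. Friction and masses are not known exactly. Their poses are not given: they have to be found in the camera images.
- box: fixed white steel medicine chest: 200 mm (its x) by 170 mm (its y) by 90 mm tall, walls and floor 5 mm, open on top under its lid; origin at the centre of its underside. A dark steel lock housing (94 mm high) is joined to its -x end, from x = -200 to -100 mm, y = -71 to 101 mm, with two steel fins on top. The lid is hinged along its +y top edge. Place and yaw vary
- lid_hinge (a point): the middle of the lid's hinge line, fixed to the chest at its x = 0, y = +85 mm, z = 90 mm; the hinge line runs along the chest's x
- lid (a joint): lid angle (rad): 0 = shut; grows as its free (-y) edge swings up, past upright; end stop 1.95. A damped torsion spring always shuts it in about 2 s unless held; opening takes 2 to 5 N at the bar at 0.1 m/s. Locked while the bolt is home. The stay catch gives way as the lid passes and snaps in behind it by 1.8 at the latest; then the lid rests on it at about 1.67 unaided
- lid_bar (a point): centre of the lid's handle, a round steel bar 12 mm thick, 108 mm long between its end arms, along the chest's x, 215 mm from the hinge line and 6 mm above the lid's underside. Lid shut: 45 mm out from the chest's -y wall, 96 mm up, 35 mm clear of the lid's edge; lid open: on top, 300 mm up. Pinched from above, fingers across it, it turns in the grip all the way
- bolt (a joint): travel of the safety bolt (m): 0 = home, its tongue 15 mm over the shut lid's -x edge; grows to 0.030 as it is drawn towards the chest's -x. The lid is free from 0.018 on. It stays where it is left (2 N friction)
- bolt_fin (a point): grip point, 127 mm up, of the bolt's upright steel fin: 24 mm along the chest's x, 12 mm thick along its y, top at 142 mm, foot at 108 mm. With the bolt home it is at the chest's x = -145, y = -50 mm. The flat bolt under the fin is also 12 mm wide, its underside at 100 mm
- catch (a joint): travel of the sprung stay catch (m): 0 = out (its rest); grows to 0.022 as it is pulled towards the chest's -x; from 0.015 on it lets the open lid go. Its spring (2.4 N at rest, 5 N at the end) pushes it back out
- catch_fin (a point): grip point, 180 mm up, of the stay catch's upright fin: 24 mm along the chest's x, 12 mm thick along its y, top at 194 mm, foot at 158 mm, on a slide 16 mm wide on a pillar. At rest it is at the chest's x = -165, y = +82.5 mm. When it is pulled, the lid swings shut beside it: keep everything on the -x side of the chest's x = -105 mm meanwhile
- jar1_mid (a point): squat brown glass pill jar with a white cap and paper label: 52 mm across up to 31 mm height, cap 49 mm across, 46 mm tall, about 0.11 kg, standing upright on the table at the start. This point is on its axis, half-way up (23 mm above its foot); its z axis points up through the cap. Thin glass: 40 N of grip at most (25 N carries it). None if absent in this run
- jar2_mid (a point): squat brown glass pill jar with a white cap and paper label: 52 mm across up to 31 mm height, cap 49 mm across, 46 mm tall, about 0.11 kg, standing upright on the table at the start. This point is on its axis, half-way up (23 mm above its foot); its z axis points up through the cap. Thin glass: 40 N of grip at most (25 N carries it). None if absent in this run
- jar3_mid (a point): squat brown glass pill jar with a white cap and paper label: 52 mm across up to 31 mm height, cap 49 mm across, 46 mm tall, about 0.11 kg, standing upright on the table at the start. This point is on its axis, half-way up (23 mm above its foot); its z axis points up through the cap. Thin glass: 40 N of grip at most (25 N carries it). None if absent in this run
- carton: an upright white and blue pill carton 48 x 34 x 78 mm; origin at the centre of its underside. A bystander, to be left where it is.
- matchbox: a matchbox standing on end, 36 x 22 x 56 mm; origin at the centre of its underside. A bystander, to be left where it is.
There are look-alikes about, which are no part of the job. Leave any green or pink look-alike of the part that bears jar3_mid alone.

How it is judged:
By the outcome, as a careful person would: the job done as asked, in the order asked, and still so for the second after the job is handed in, with the robot touching nothing.
Of jar1, jar2, jar3 only 2 to 3 are there at a start; the rules pass over those that are not, and their reading is None.
At some moment in a run one of jar1, jar2, jar3 may be knocked a few centimetres aside while the robot is not near it.
It also fails if it takes over 208 s, if anything falls off the work surface, if the arm or the gripper's body presses on something with over 40 N, if the wrist force passes 120 N, or if a joint passes its speed limit or range.

## Working session

There is one attempt and no reset: what is moved stays moved. The work goes in short steps, each a Python script; the robot and the scene stay as the last script left them, time stands still between calls to the robot, and variables do not carry over. Pictures are saved under pics/ and viewed, at most 14 in all, crops included, and the job is handed in when it is done.

```bash
ls; mkdir -p pics
python3 - <<'E'
from bench import bot, imaging
import cv2
for n in ("top","side"):
    cv2.imwrite(f"pics/{n}0.png",imaging.capture(n)); print(n,imaging.camera_model(n))
s=bot.get_state();print({k:s[k] for k in("t","orientation","opening")}); print(imaging.camera_model("wrist"))
E
```

```text
pics
top {'K': array([[451.17055229,   0.        , 283.29902236],
       [  0.        , 451.17055229, 206.35697334],
       [  0.        ,   0.        ,   1.        ]]), 'position': array([ 384.5502584 ,  -34.08504192, 1116.31759241]), 'rotation': array([ 0.13770099,  0.00663989, -1.5608645 ])}
side {'K': array([[531.33536052,   0.        , 280.73271637],
       [  0.        , 531.33536052, 209.4397231 ],
       [  0.        ,   0.        ,   1.        ]]), 'position': array([384.84782308, 677.18133338, 840.61323488]), 'rotation': array([ 0.7853178 , -0.01061397, -2.95886209])}
{'t': 0.1, 'orientation': array([-3.14010297e+00, -1.94814450e-04,  2.28743192e-01]), 'opening': 0.9997888619579998}
{'K': array([[346.17246225,   0.        , 279.38371402],
       [  0.        , 346.17246225, 206.89399322],
       [  0.        ,   0.        ,   1.        ]]), 'position': array([ 195.69433964, -519.78563155,  372.74894042]), 'rotation': array([-0.2892954 ,  0.00240056, -1.34221849])}
```

View pics/top0.png

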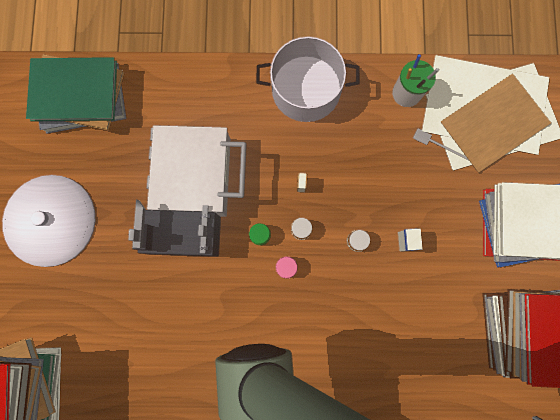

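View pics/side0.png

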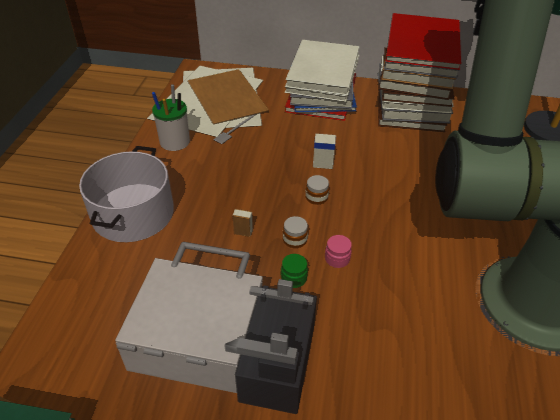

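Top view: the white-capped jars are at (302,228) and (360,240). The look-alikes are green (260,233) and pink (287,267). The matchbox is at (302,182) and the carton at (410,240). The chest is at (190,170) with its bar on the right at (240,170), the bolt fin near (205,212), and the catch on the left at (140,215). The side view agrees, with jars at (295,230) and (318,188), so this run has two jars. I choose those two white-capped ones and will check them in a close crop.

Run:
```python
import cv2,numpy as np
a=cv2.imread("pics/top0.png")[115:265,120:430]; 
cv2.imwrite("pics/topc.png",cv2.resize(a[:, :140],None,fx=4,fy=4,interpolation=cv2.INTER_CUBIC))
b=cv2.imread("pics/side0.png")[115:275,220:370]
cv2.imwrite("pics/sidec.png",cv2.resize(b,None,fx=3.5,fy=3.5,interpolation=cv2.INTER_CUBIC))
```

```text
(no output)
```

View pics/topc.png

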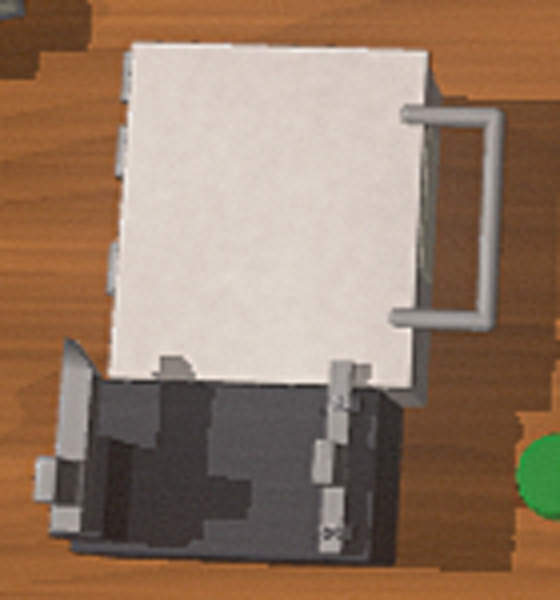

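View pics/sidec.png

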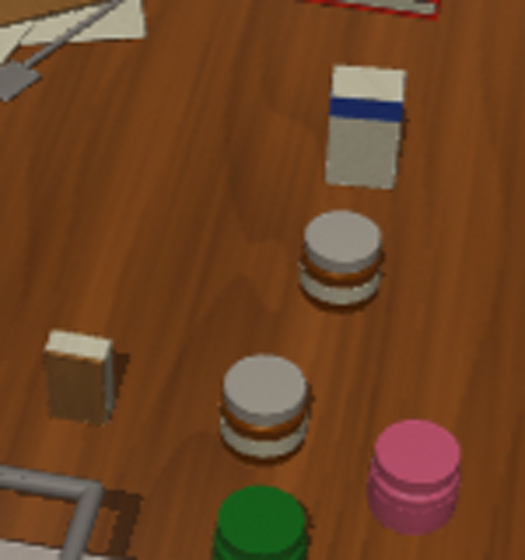

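The crop shows two brown-glass jars with white caps and paper labels, so the choice holds. In the ×4 top crop the bar runs from (496,114) to (487,322), the bolt fin top is at (322,462) and the catch fin top at (46,478). The lid corners are at (133,43), (429,52), (411,388) and (110,378).

```bash
cat > h.py <<'E'
import numpy as np,cv2
from scipy.spatial.transform import Rotation as R
from bench import bot, solve_ik, imaging
def rot(m): return R.from_euler('xyz',np.ravel(m)) if np.size(m)==3 else R.from_matrix(m)
def cast(m,uv,z):
    u=np.linalg.inv(m["K"])@[uv[0],uv[1],1]; d=rot(m["rotation"]).apply([u[0],-u[1],-u[2]]); p=m["position"]
    return p+d*(z-p[2])/d[2]
def jars(name,img,m,z=46,rows=slice(0,420)):
    """white round caps -> world points"""
    hsv=cv2.cvtColor(img,cv2.COLOR_BGR2HSV); k=cv2.inRange(hsv,(0,0,110),(179,60,255))
    out=[]
    for c in cv2.findContours(k,cv2.RETR_EXTERNAL,cv2.CHAIN_APPROX_NONE)[0]:
        a=cv2.contourArea(c)
        if a<150: continue
        (x,y),r=cv2.minEnclosingCircle(c)
        out.append((round(x),round(y),round(r,1),round(a/(np.pi*r*r),2),cast(m,cv2.minAreaRect(c)[0],z).round(1)))
    return out
E
python3 - <<'E'
from h import *
m=imaging.camera_model("top"); T=lambda p,z:cast(m,(120+(p[0]-1.5)/4,115+(p[1]-1.5)/4),z)
P={}
for n,p,z in [("bar1",(496,114),96),("bar2",(487,322),96),("l1",(133,43),96),("l2",(429,52),96),("l3",(411,388),96),("l4",(110,378),96),("bolt",(322,462),142),("catch",(46,478),194)]:
    P[n]=T(p,z); print(n,P[n].round(1))
for a,b in (("bar2","bar1"),("l4","l1"),("l3","l2")):
    d=P[a]-P[b];print(np.arctan2(-d[1],-d[0]))
d=P["l1"]-P["l2"];print(np.arctan2(-d[0],d[1]))
d=P["catch"]-P["bolt"];print("fin yaw",np.arctan2(d[1],d[0])-np.arctan2(132.5,-20), np.hypot(*d[:2]))
for j in jars("top",cv2.imread("pics/top0.png"),m): print(j)
# least squares of the chest pose
L=np.array([[0,-130],[-145,-50],[-165,82.5]]);W=np.array([(P["bar1"]+P["bar2"])[:2]/2,P["bolt"][:2],P["catch"][:2]])
lc,wc=L-L.mean(0),W-W.mean(0); y=np.arctan2((lc[:,0]*wc[:,1]-lc[:,1]*wc[:,0]).sum(),(lc*wc).sum())
c,s=np.cos(y),np.sin(y);M=np.array([[c,-s],[s,c]]);o=W.mean(0)-M@L.mean(0);print("yaw",y,"o",o,"res",W-(L@M.T+o))
E
```

```text
bar1 [673.8  68.   96. ]
bar2 [551.   70.5  96. ]
l1 [714.9 282.   96. ]
l2 [710.8 108.1  96. ]
l3 [512.5 113.   96. ]
l4 [516.7 285.3  96. ]
bolt [465.9 153.4 142. ]
catch [452.  284.8 194. ]
-0.02003620241799474
-0.01675142735381411
-0.02470178680632517
-0.02359794000697086
fin yaw -0.04450591932132619 132.12300046601194
(236, 389, 33.8, 0.38, array([109.3,  76.9,  46. ]))
(49, 383, 36.8, 0.08, array([120.4, 506.7,  46. ]))
(494, 335, 41.1, 0.1, array([ 238.8, -513.4,   46. ]))
(520, 321, 28.4, 0.15, array([ 270.9, -575.1,   46. ]))
(359, 240, 10.3, 0.89, array([ 454.6, -206.2,   46. ]))
(413, 239, 12.8, 0.56, array([ 457.8, -334.1,   46. ]))
(301, 228, 10.7, 0.81, array([482.4, -69.3,  46. ]))
(134, 221, 18.6, 0.18, array([492.4, 324.7,  46. ]))
(525, 222, 50.1, 0.66, array([ 500.4, -592.8,   46. ]))
(48, 220, 47.7, 0.91, array([493.6, 537.2,  46. ]))
(191, 174, 61.7, 0.62, array([594.4, 188.6,  46. ]))
(407, 90, 16.3, 0.44, array([ 816.2, -323. ,   46. ]))
(486, 113, 76.9, 0.3, array([ 762.4, -525.6,   46. ]))
(307, 79, 42.5, 0.8, array([862.8, -75.1,  46. ]))
yaw -0.023508566143174533 o [614.15244755 199.23577798] res [[ 1.28179713 -0.04105075]
 [-2.13697911  0.7917384 ]
 [ 0.85518197 -0.75068766]]
```

```bash
cat >> h.py <<'E'
YAW=-0.0235; O=np.array([614.2,199.2])
c_,s_=np.cos(YAW),np.sin(YAW); M=np.array([[c_,-s_],[s_,c_]])
def W(x,y,z): return np.r_[O+M@[x,y],z]
def L(p): return np.r_[M.T@(np.array(p[:2])-O),p[2]]
D=[np.pi,0,YAW]
def wrist(fn):
    m=imaging.camera_model("wrist"); im=imaging.capture("wrist"); cv2.imwrite("pics/"+fn,im); np.save("pics/"+fn+".npy",m,allow_pickle=True); return m,im
def px(m,p):
    q=rot(m["rotation"]).inv().apply(np.array(p)-m["position"]); u=m["K"]@[q[0],-q[1],-q[2]]; return (u[:2]/u[2]).round(1)
def st(*k):
    s=bot.get_state(); print(round(s["t"],1),"loc",L(s["tcp_pos"]).round(1),"F",np.round(s["contact_force"],1),"op",round(s["opening"],3),"gf",np.round(s["gripper_force"],1)); return s
E
python3 - <<'E'
from h import *
bot.grip(0.5,40)
bot.move_ptp(W(-145,-50,230),D); st()
m,im=wrist("w1.png")
print("bolt top",px(m,W(-145,-50,142)),"catch top",px(m,W(-165,82.5,194)), m["position"],m["rotation"])
E
```

```text
4.2 loc [-144.9  -50.3  230. ] F [-0.5  0.  -0.1] op 0.498 gf 0.0
bolt top [278. 213.] catch top [ 45.3 274.1] [541.03720811 149.64547143 372.15190561] [-2.89702762e-01  1.00488725e-03 -1.59515120e+00]
```

View pics/w1.png

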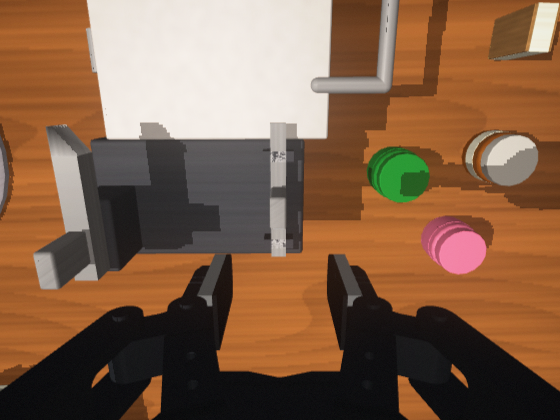

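The wrist view shows the bolt strip at columns 271–286, where the prediction is 278. The catch fin top is at about (45,270), against a predicted (45,274). The chest pose holds, so I'll draw the bolt.

Run:
```python
from h import *
print(bot.movel(W(-145,-50,109),max_speed=80,threshold=8)); st()
bot.grip(0.0,40); st()
print(bot.movel(W(-182,-50,109),max_speed=40,threshold=15)); st()
wrist("w2.png")
```

```text
False
6.0 loc [-144.6  -49.9  109.4] F [ 0.6 -0.6  0.1] op 0.501 gf 0.0
6.3 loc [-144.8  -49.2  109.4] F [-0.8  3.6  3.3] op 0.132 gf 42.9
True
7.0 loc [-172.5  -49.1  109.4] F [ 2.  -0.   0.4] op 0.138 gf 42.6
```

```bash
cat >> h.py <<'E'
def bar(t): return W(0,85-215*np.cos(t)+6*np.sin(t),90+215*np.sin(t)+6*np.cos(t)-19)
E
python3 - <<'E'
from h import *
bot.grip(0.5); bot.movel(W(-172,-50,200)); 
print([solve_ik(bar(t),D) is not None for t in (0,.8,1.2,1.6,1.85)])
bot.grip(0.42)
bot.move_ptp(W(0,-130,190),D); m,_=wrist("w3.png"); print(px(m,W(0,-130,102)),px(m,W(54,-130,96)),px(m,W(-54,-130,96)))
E
```

```text
[True, True, True, True, True]
[279.1 210.9] [279.1 130.8] [279.1 276.7]
```

View pics/w3.png

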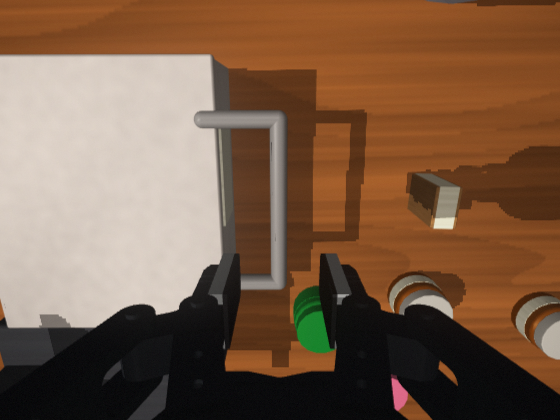

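The bar is at column 279 and its arms at rows 119 and 282, all as predicted. I'll pinch it and swing the lid.

Run:
```python
from h import *
print(bot.movel(bar(0),max_speed=80,threshold=10)); st()
bot.grip(0.0,40); st()
for t in np.linspace(0.15,1.86,13):
    bot.movel(bar(t),max_speed=120)
    s=bot.get_state(); print(round(t,2),np.round(s["contact_force"],1),round(s["gripper_force"],1),end=" | ")
st(); 
for t in (1.78,1.70): bot.movel(bar(t),max_speed=60)
st()
bot.movel(bar(1.66),max_speed=30); st()
cv2.imwrite("pics/side1.png",imaging.capture("side"))
```

```text
False
10.9 loc [   0.5 -130.    77.6] F [-0.   0.1  0.3] op 0.417 gf 0.0
11.2 loc [   0.3 -128.9   77.4] F [ 0.6  5.  -0.4] op 0.12 gf 38.9
0.15 [ 1.5  5.8 -3.8] 38.9 | 0.29 [ 3.2  4.1 -4.5] 38.9 | 0.44 [ 2.5  0.3 -4.2] 39.0 | 0.58 [ 2.  -5.5 -0.5] 39.2 | 0.72 [ 0.3 -9.1  2.8] 39.2 | 0.86 [ -2.2 -11.3   8.6] 39.3 | 1.01 [ -3.7 -13.2  15.5] 39.4 | 1.15 [ -5.9 -11.8  18.4] 40.8 | 1.29 [-4.1 -6.9 17.1] 41.8 | 1.43 [-4.3 -4.8 16. ] 42.4 | 1.58 [-3.4 -1.3 14.2] 42.8 | 1.72 [-2.7 -0.9 10.7] 43.3 | 1.86 [-0.3  0.2  6.6] 43.9 | 16.6 loc [-2.000e-01  1.532e+02  2.763e+02] F [-0.3  0.2  6.6] op 0.119 gf 43.9
17.4 loc [-1.000e-01  1.185e+02  2.838e+02] F [-0.8  0.3  5.8] op 0.119 gf 44.5
17.9 loc [-1.000e-01  1.120e+02  2.848e+02] F [-1.1  5.3  4.9] op 0.12 gf 44.4
```

View pics/side1.png

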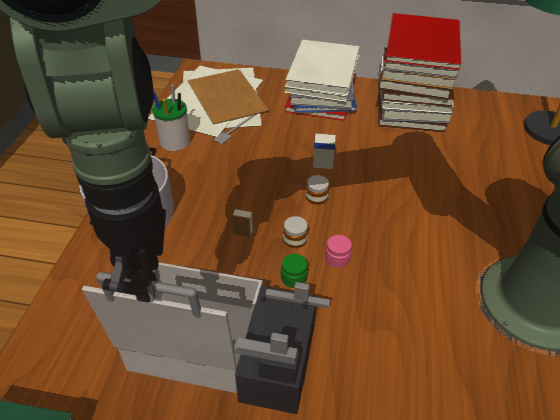

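The lid stands open, and the force changed by +5 N in y as it settled onto the catch. I'll release the bar, back away and look at the jars.

Run:
```python
from h import *
bot.grip(0.35); bot.movel(bar(1.66)+[0,0,70]); bot.grip(0.8,25)
bot.movel(W(-60,-150,300),max_speed=250)
m=imaging.camera_model("top"); im=imaging.capture("top"); cv2.imwrite("pics/top2.png",im)
for j in jars("top",im,m): 
    if 7<j[2]<14: print(j)
bot.move_ptp([482.4,-69.3,150],D); st()
m,im=wrist("w4.png"); print(px(m,[482.4,-69.3,46]))
for j in jars("w",im,m): print(j)
```

```text
Traceback (most recent call last):
bench.IKError: the arm cannot follow that straight line within its joint ranges
```

Run:
```python
from h import *
for up in (60,50,42,34,28):
    try: bot.movel(bar(1.66)+[0,0,up]); print(up); break
    except bot.IKError: pass
st()
bot.move_ptp(W(-60,-60,318),D); st()
m=imaging.camera_model("top"); im=imaging.capture("top"); cv2.imwrite("pics/top2.png",im)
bot.grip(0.8,25)
for j in jars("top",im,m): 
    if 7<j[2]<14: print(j)
bot.move_ptp([482.4,-69.3,150],D); st()
m,im=wrist("w4.png"); print(px(m,[482.4,-69.3,46]))
for j in jars("w",im,m): print(j)
```

```text
60
19.6 loc [ -0.4 110.  343.9] F [0.7 0.1 0.1] op 0.8 gf 0.0
20.3 loc [-59.2 -59.4 318.9] F [0.4 0.8 0.4] op 0.799 gf 0.0
(359, 240, 10.3, 0.89, array([ 454.6, -206.2,   46. ]))
(414, 239, 12.5, 0.57, array([ 457.6, -334.4,   46. ]))
(301, 228, 10.7, 0.81, array([482.4, -69.3,  46. ]))
25.4 loc [-125.4 -271.5  150. ] F [-0.4 -0.4 -0.1] op 0.802 gf 0.0
[278.5 206.3]
(444, 259, 33.0, 0.85, array([ 435.9, -197.2,   46. ]))
(427, 244, 29.7, 0.12, array([ 457.2, -175.1,   46. ]))
(279, 203, 32.5, 0.93, array([485. , -69.5,  46. ]))
(274, 37, 37.2, 0.4, array([596.4, -69.5,  46. ]))
```

View pics/w4.png

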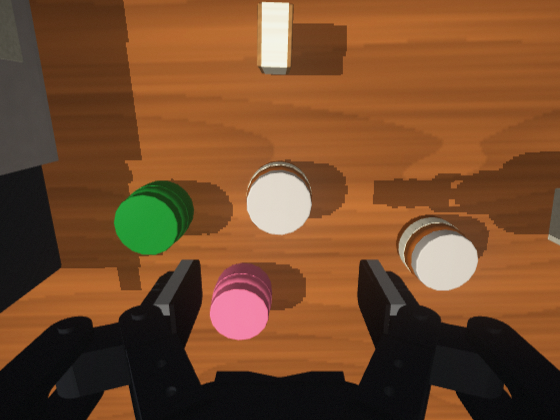

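View pics/top2.png

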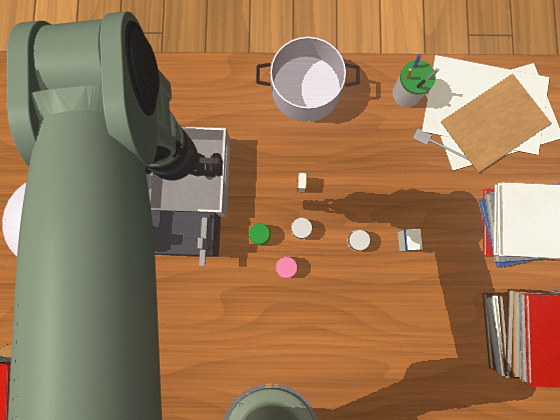

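The wrist view shows jar 1 at (279,203), between green (148,218) and pink (240,300). Jar 2 is now at (444,259), about 2 cm from where the top view had it, so it seems to have been knocked. I'll measure it again from near later. Jar 1 goes first.

```bash
cat >> h.py <<'E'
def pick(x,y):
    bot.movel([x,y,150],rot=D); bot.movel([x,y,30],max_speed=120); print("hit",bot.movel([x,y,5],max_speed=40,threshold=6)); s=st()
    bot.grip(0.3,25); st()
    bot.movel([x,y,12],max_speed=30); bot.movel([x,y,175],max_speed=150); s=st(); return s
def place(lx,ly):
    bot.movel(W(lx,ly,175),max_speed=180); bot.movel(W(lx,ly,30),max_speed=90)
    print("touch",bot.movel(W(lx,ly,8.5),max_speed=12,threshold=2.5)); st()
    bot.grip(0.75); bot.dwell(.1); bot.movel(W(lx,ly,175),max_speed=150); st()
E
python3 - <<'E'
from h import *
s=pick(484,-69.5)
if s["opening"]>.45: place(-40,-10)
bot.movel([440,-198,175],max_speed=250)
bot.movel([440,-198,150])
m,im=wrist("w5.png")
for j in jars("w",im,m): print(j)
E
```

```text
hit False
27.6 loc [-123.9 -271.7    4.9] F [-0.5  2.1  0.6] op 0.801 gf 0.0
27.9 loc [-123.6 -271.7    5.5] F [-1.3 -0.1  4.5] op 0.598 gf 26.3
29.5 loc [-124.5 -271.5  174.2] F [ 0.4  0.2 -0.7] op 0.603 gf 26.3Traceback (most recent call last):
  File "<stdin>", line 3, in <module>
  File "h.py", line 35, in place
    bot.movel(W(lx,ly,175),max_speed=180); bot.movel(W(lx,ly,30),max_speed=90)
    ~~~~~~~~~^^^^^^^^^^^^^^^^^^^^^^^^^^^^
bench.IKError: the arm cannot follow that straight line within its joint ranges
```

Run:
```python
from h import *
print(bot.get_state()["qpos"].round(2))
a=bot.get_state()["tcp_pos"]; b=W(-40,-10,175)
for f in np.linspace(0,1,8):
    q=solve_ik(a+(b-a)*f,D); print(None if q is None else np.round(q,2))
for h in (0.0,np.pi): print(h,solve_ik(b,[np.pi,0,YAW+h]))
print(solve_ik(W(-40,-10,10),D))
```

```text
[-0.29  0.26 -0.44  0.87 -0.    2.87]
[-0.29  0.26 -0.44  0.87  0.    2.87]
[-0.21  0.28 -0.42  0.88  0.    2.95]
[-0.14  0.3  -0.39  0.89  0.    3.03]
[-0.06  0.32 -0.35  0.9   0.    3.1 ]
[ 0.01  0.35 -0.3   0.91  0.   -3.11]
[ 0.08  0.39 -0.25  0.93  0.   -3.04]
[ 0.14  0.43 -0.19  0.95  0.   -2.98]
[ 0.2   0.47 -0.13  0.98  0.   -2.92]
0.0 [ 0.19786923  0.46667416 -0.12796021  0.97616196  0.         -2.92022343]
3.141592653589793 [ 0.19786923  0.46667416 -0.12796021  0.97616196  0.          0.22136923]
[ 0.19786923  0.6471443  -0.29599401  0.62765802  0.         -2.92022343]
```

The last joint would wrap at that yaw, so I'll use a tool yaw of 0.35 inside the chest.

```bash
sed -i 's/bot.movel(W(lx,ly,175),max_speed=180);/bot.movel(W(lx,ly,175),rot=[np.pi,0,0.35],max_speed=180);/' h.py
python3 - <<'E'
from h import *
place(-32,-10)
bot.movel([440,-198,175],rot=D,max_speed=250)
bot.movel([440,-198,150])
m,im=wrist("w5.png")
for j in jars("w",im,m): print(j)
E
```

```text
touch True
34.5 loc [-32.1 -10.   10.5] F [-0.2 -0.3  5.2] op 0.592 gf 26.8
36.1 loc [-32.7 -10.2 174. ] F [ 0.  -0.6  0.1] op 0.749 gf 0.0
(283, 213, 32.1, 0.94, array([ 434.5, -199.7,   46. ]))
(482, 188, 47.7, 0.53, array([ 450.5, -345.6,   46. ]))
(448, 161, 40.1, 0.31, array([ 467.5, -318.5,   46. ]))
```

View pics/w5.png

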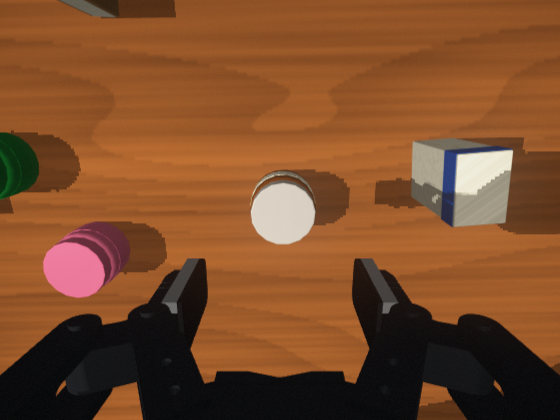

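Jar 2 stands clear at pixel (283,213), which is (434.5,-199.7), away from the carton at (465,180).

Run:
```python
from h import *
bot.grip(0.85)
s=pick(434.5,-199.7)
if s["opening"]>.45:
    place(42,-10)
    bot.movel(W(-5,-20,270),max_speed=200)
    m,im=wrist("w6.png"); print(px(m,W(-32,-10,51)),px(m,W(42,-10,51)))
```

```text
hit False
40.7 loc [-170.3 -403.     4.9] F [0.5 0.7 0.3] op 0.852 gf 0.0
41.0 loc [-170.  -403.1    5.4] F [-0.9  1.3  4.1] op 0.598 gf 26.3
42.6 loc [-170.9 -402.6  174.1] F [ 0.1  0.1 -0.9] op 0.595 gf 26.3
touch True
48.5 loc [ 41.9 -10.   10.5] F [ 0.2 -0.2  5.8] op 0.591 gf 26.8
50.1 loc [ 41.3 -10.2 173.8] F [ 0.4 -0.2  0.5] op 0.752 gf 0.0
[261.1 194.3] [286.6 128.7]
```

View pics/w6.png

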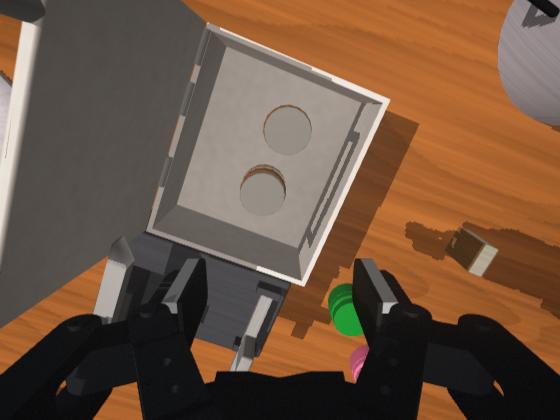

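Both jars stand upright on the chest floor at (263,192) and (287,129), and no third jar shows anywhere. Next is the catch, with the tool turned half round so the camera stays on the -x side.

```bash
echo 'D2=[np.pi,0,YAW+np.pi]' >> h.py
python3 - <<'E'
from h import *
bot.move_ptp(W(-165,-20,275),D2); bot.grip(0.4,60)
bot.movel(W(-165,82.5,275)); st()
print(bot.movel(W(-165,82.5,163),max_speed=70,threshold=8)); st()
bot.grip(0.0); st()
print(bot.movel(W(-186,82.5,163),max_speed=30,threshold=25)); st()
cv2.imwrite("pics/side2.png",imaging.capture("side"))
bot.dwell(3.5); st()
cv2.imwrite("pics/side3.png",np.hstack([cv2.imread("pics/side2.png")[230:420,80:340],imaging.capture("side")[230:420,80:340]]))
E
```

```text
54.4 loc [-165.2   82.   274.9] F [ 0.4  0.4 -0.2] op 0.403 gf 0.0
False
56.1 loc [-164.7   82.6  163.4] F [-0.3 -0.3  0.2] op 0.398 gf 0.0
56.4 loc [-164.8   83.2  163.4] F [-0.5  3.6  1.4] op 0.133 gf 59.4
False
57.3 loc [-184.2   83.3  163.5] F [ 4.8  3.4 -1.9] op 0.133 gf 59.0
60.8 loc [-184.1   83.3  163.5] F [ 4.2  4.7 -1.3] op 0.127 gf 59.0
```

View pics/side3.png

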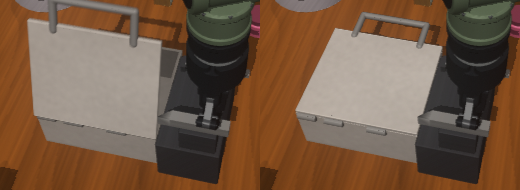

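The left half shows the lid standing open at the moment of the pull; the right half shows it shut 3.5 s later. Next I'll let the catch back out and slide the bolt home.

Run:
```python
from h import *
bot.movel(W(-165,82.5,163),max_speed=30); bot.grip(0.4); bot.movel(W(-165,82.5,260))
bot.movel(W(-173,-50,230)); bot.movel(W(-173,-50,109),max_speed=80,threshold=8); st()
bot.grip(0.0); st()
print(bot.movel(W(-138,-50,109),max_speed=25,threshold=15)); st()
bot.grip(0.4); bot.movel(W(-145,-50,230)); bot.move_ptp(W(-150,-150,240),D2); st()
a=imaging.capture("top")[110:265,120:320]; b=imaging.capture("side")[230:420,80:340]
cv2.imwrite("pics/end_t.png",np.hstack([cv2.resize(a,(400,310)),cv2.resize(b,(400,310))]))
```

```text
65.6 loc [-172.6  -49.9  109.4] F [ 0.7  0.  -0.2] op 0.402 gf 0.0
65.9 loc [-172.7  -49.2  109.5] F [-1.6  3.2  3.8] op 0.129 gf 58.8
True
67.1 loc [-142.8  -49.1  109.5] F [-1.9  0.4  5.5] op 0.134 gf 59.0
68.9 loc [-150.5 -150.7  239.2] F [-0.8  0.1 -0.2] op 0.398 gf 0.0
```

View pics/end_t.png

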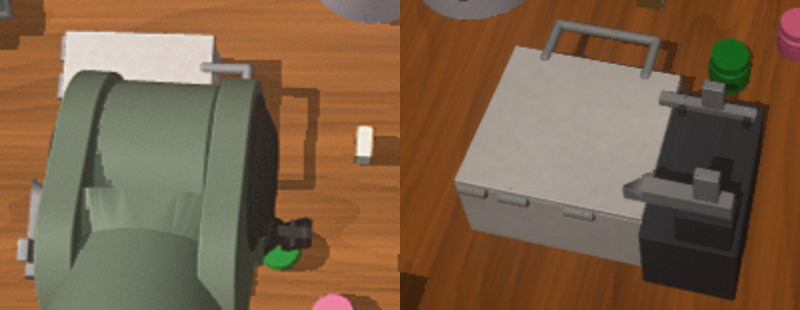

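The lid is shut and the bolt's tongue lies over it again at about (665,100) in the right half, after 29.9 mm of travel. One more gentle push will confirm it is on its stop before I hand in.

Run:
```python
from h import *
bot.move_ptp(W(-145,-50,230),D2); bot.movel(W(-145,-50,109),max_speed=80,threshold=8)
bot.grip(0.0); st(); print(bot.movel(W(-135,-50,109),max_speed=15,threshold=18)); st()
bot.grip(0.4); bot.movel(W(-145,-50,240)); bot.move_ptp([440,-60,300],D2); st()
m=imaging.camera_model("top"); im=imaging.capture("top"); cv2.imwrite("pics/end2.png",im[100:300,100:450])
```

```text
71.5 loc [-144.7  -49.2  109.5] F [-1.4  4.4  3. ] op 0.134 gf 58.8
True
71.8 loc [-144.8  -49.1  109.5] F [-1.9  1.6  6.4] op 0.129 gf 59.2
74.1 loc [-168.2 -262.6  299.3] F [0.3 0.1 0.3] op 0.401 gf 0.0
```

View pics/end2.png

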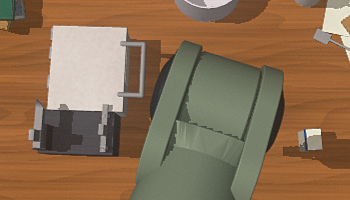

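The bolt would not move any further, so it is on its stop. In the crop the chest at (90,70) is shut and the carton at (312,140) stands where it was.

```bash
python3 -c "
from h import *
print(bot.sign_off())"
```

```text
the job is handed in; nothing more can be done
None
```

I handed the job in at about 74 s of the 208 s: both jars present in this run stand upright in the chest, set down gently at about 26 N of grip, the lid is shut, the bolt is fully home, and no other object was touched.

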